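Load, index, lock and re-energise the dental model curing station

ROBOT

A 7-joint arm with a two-finger parallel gripper is mounted at the origin on the work surface. World frame = base frame: x ahead of the robot, y to its left, z up, the work surface at z = 0. Lengths are in mm, angles in rad, forces in N, time in s.
With the tool pointing down it reaches from about 400 to 900 mm from the base axis. Payload 5.6 kg.
Tool frame: the origin (TCP) lies midway between the tips of the shut fingers; the grasp point (between the pads) lies 19 mm behind it; x points along the fingers, y is the direction in which the jaws open and shut, and the axes are right-handed (so a half turn about x gives the same grasp; the last joint's range is limited). The gripper opens to 92 mm and grips with 3 to 60 N. Pads are 20 mm wide; open, the fingers measure 128 mm over their backs; the gripper's body (75 mm by 189 mm) begins 69 mm behind the grasp point.
Start: joints at [-1.188, 0.468, -0.012, 1.603, 0.006, 1.071, -0.056], TCP at [268.522, 591.95, 214.592] pointing down, gripper open.
Joint ranges: [-2.53, 2.53], [-0.31, 2.02], [-1.57, 1.55], [0.28, 2.44], [-1.29, 4.43], [0.15, 1.84], [-2.92, 2.92]. Speed limits (rad/s): [2.57, 2.57, 3.14, 3.14, 3.14, 3.14, 3.14].

INTERFACE

Orientations are given as a rotation vector (axis times angle).
In Python, from cell import robot, grip, kin, viewer gives the robot as it stands. Calls block until the motion is done:
- robot.movep(position, orientation): joint-space move of the TCP to a pose.
- robot.servo_line(position, feed=150, rotation=None): straight line of the TCP; rotation=None keeps the orientation; feed is the mean speed in mm/s.
- robot.goto_joints(angles): joint-space move.
- grip(opening, newtons=None): opening from 0.0 (shut) to 1.0 (fully open); newtons is the grip in N (None keeps the last); returns when the fingers have stopped.
- robot.hold(seconds).
- kin.ik(position, orientation): joint angles nearest the present ones, or None.
- robot.observe(): the state.
- viewer.read_camera(name): name is "scene" or "top" or "wrist"; returns the picture (420x560x3 uint8, red, green, blue); there is no depth.
- viewer.camera_info(name): a dict with "camera_matrix" (3x3 intrinsics, pixels), "R" (3x3) and "t" (3): a world point X has camera coordinates R X + t. Camera axes: x right, y down, z forward; pixel columns grow to the right and rows downward; lengths in mm; the calibration is good to about 2 mm. A picture is of the moment at which its call begins: read the wrist's pose just before it. camera_info takes no time and is no camera call; for the wrist camera it gives the pose at the moment of the call.
A pose or a line that the arm cannot do raises robot.IKError and nothing moves.
- robot.job_done(): hands the job in, once; it reports no verdict.
Trained networks look in the newest picture that a camera, given by its name, has taken for a name from the list of things; names that differ only in an ending like _2 or _b are one class to them, and where a whole thing is asked for, a point or a joint stands for the part that bears it (a point fixed in the world has none). Each returns a list of dicts, best first, with "confidence" (0 to 1); they miss things now and then, are a little off and sometimes report something else, mostly with a low value. They report only what shows in the picture. A call takes as long as a camera call. They do not tell look-alikes from the thing itself.
- viewer.silhouettes(name, camera): "mask" (420x560 bool, what is visible of it).
- viewer.pinpoint(name, camera): "at" ([x, y, z] in mm, in the coordinates of the camera as it stood for that picture, good to about 4 mm: a listed point, or the origin of a listed thing).
The state is a dict: "t": time; "joints": joint angles; "joint_velocities": joint speeds; "joint_torque": joint torques, N m; "tcp_pos": TCP position; "tcp_rot": TCP orientation; "contact_force": force on the tool from outside, world axes, zero at the start; "wrist_torque": the same for the moment, N m; "grip_width": opening from 0.0 (shut) to 1.0 (fully open).
Only numpy, scipy, OpenCV 4.12 (cv2) and the standard library are available. Lean on these libraries where they do the work, as an engineer would, in place of code of your own. Each camera call takes 0.05 s, during which the arm holds its last target. There are 200 camera calls.

TASK

Cure the printed dental models: first turn the lamp's isolator off, then stand every model upright in the middle of a carousel pad of its own, and swing the carousel by its post a quarter turn clockwise until it clicks home with the pads facing the lamp. Then turn the locking knob clockwise until it goes tight and give it an eighth of a turn more, and only after that turn the isolator fully back on. Leave the other things on the bench where they are.

Things in the scene. Friction and masses are not known exactly. Their poses are not given: they have to be found in the camera images.
- model0: Printed dental model, plain off-white: a base block 50 mm (its x) by 46 mm (its y) and 18 mm high, with an arch of teeth on top, 28 mm tall in all, 110 g (all alike; two to four are present, the others are absent). Origin at the centre of its underside, z up when upright. Easily gripped from above across the 46 mm sides of the base block.
- model1: Printed dental model, plain off-white: a base block 50 mm (its x) by 46 mm (its y) and 18 mm high, with an arch of teeth on top, 28 mm tall in all, 110 g (all alike; two to four are present, the others are absent). Origin at the centre of its underside, z up when upright. Easily gripped from above across the 46 mm sides of the base block.
- model2: Printed dental model, plain off-white: a base block 50 mm (its x) by 46 mm (its y) and 18 mm high, with an arch of teeth on top, 28 mm tall in all, 110 g (all alike; two to four are present, the others are absent). Origin at the centre of its underside, z up when upright. Easily gripped from above across the 46 mm sides of the base block.
- model3: Printed dental model, plain off-white: a base block 50 mm (its x) by 46 mm (its y) and 18 mm high, with an arch of teeth on top, 28 mm tall in all, 110 g (all alike; two to four are present, the others are absent). Origin at the centre of its underside, z up when upright. Easily gripped from above across the 46 mm sides of the base block.
- pad0 (a point): Centre of a round black pad, 68 mm diameter, flush on top of the carousel (point on its surface, about 38 mm above the bench). Four alike, on a circle of 95 mm radius about the hub, 77 mm apart, all on one half of the carousel; any model may go on any pad. Turns with the carousel.
- pad1 (a point): Centre of a round black pad, 68 mm diameter, flush on top of the carousel (point on its surface, about 38 mm above the bench). Four alike, on a circle of 95 mm radius about the hub, 77 mm apart, all on one half of the carousel; any model may go on any pad. Turns with the carousel.
- pad2 (a point): Centre of a round black pad, 68 mm diameter, flush on top of the carousel (point on its surface, about 38 mm above the bench). Four alike, on a circle of 95 mm radius about the hub, 77 mm apart, all on one half of the carousel; any model may go on any pad. Turns with the carousel.
- pad3 (a point): Centre of a round black pad, 68 mm diameter, flush on top of the carousel (point on its surface, about 38 mm above the bench). Four alike, on a circle of 95 mm radius about the hub, 77 mm apart, all on one half of the carousel; any model may go on any pad. Turns with the carousel.
- hub (a point): Centre of the carousel on its top surface (its vertical axis of rotation). The carousel is an aluminium disc of 330 mm diameter, its top about 38 mm above the bench, let in flush (1 mm proud) in a white deck about 340 mm wide and level with it; a blue lamp bar, 137 mm high, stands along the far edge of the deck, its face 255 mm from the hub. The point's axes turn with the carousel.
- post (a point): Grip point of the upright round steel post by which the carousel is turned: 16 mm diameter, 46 mm tall, standing on the carousel 125 mm from the hub on the side away from the pads; the point is 28 mm above the carousel's top, 18 mm below the post's top.
- carousel (a joint): Turn of the carousel, rad: 0 at the loading stop (as at the start), growing clockwise seen from above to 1.571 at the curing stop, where the pads face the lamp bar. Both ends are stops with an over-centre click: past the middle it draws itself to the next stop. Peak effort about 0.2 N m, 1 to 4 N at the post.
- lock_grip (a point): Grip point, on the axis, of the black locking knob on the base: a bar 50 mm long (along the point's x), 15 mm wide (along its y), rising 32 mm above a 50 mm flange; the point is 9 mm below the top of the bar and 23 mm above the flange, about 76 mm above the bench. A white line marks the end of the bar toward the point's -x. z is up.
- lock (a joint): Free running of the locking knob, rad: grows as the knob is turned clockwise seen from above (tightening). Turns easily (0.05 N m) up to 4.0, where the screw goes tight; starts 0.8 to 2.4 rad short of that.
- lock_nip (a joint): Turn of the knob beyond the point where it went tight, rad: 0 until then, growing clockwise; takes 0.4 N m and stays where it is left. At 2.2 is a hard stop.
- iso_grip (a point): Grip point, on the axis, of the isolator's black handle on top of a grey box 100 x 100 mm and 55 mm high: a bar 60 mm long (along the point's x), 15 mm wide (along its y), rising 32 mm above a 54 mm flange; the point is 9 mm below the top of the bar and 23 mm above the flange, about 89 mm above the bench. A white line marks the end toward the point's -x. z is up.
- isolator (a joint): Isolator handle, rad: 0 on (as at the start; white line towards the small black bar mark on the box), growing counter-clockwise seen from above to 1.571 off (white line towards the black dot). It clicks at both ends: past the middle it draws itself home. Peak effort about 0.15 N m.
- jar: Bystander, to be left alone: small white jar, 26 mm diameter, 40 mm tall, standing among the models; origin at the centre of its underside.
- dish: Bystander, to be left alone: closed glass dish, 94 mm diameter, 16 mm tall; origin at the centre of its underside.
- spatula: Bystander, to be left alone: spatula lying flat, 160 mm long; origin at its middle on the bench.
Things that resemble listed ones, but are neither listed nor needed, are in the scene too. What is shaped like the model3 but orange is not meant.

How it is judged:
By the outcome, as a careful person would: the job done as asked, in the order asked, and still so for the second after the job is handed in, with the robot touching nothing.
Of model0, model1, model2, model3 only 2 to 4 are there at a start; the rules pass over those that are not, and their reading is None.
At some moment in a run one of model0, model1, model2, model3 may be knocked a few centimetres aside while the robot is not near it.
Once in a run the grip may slacken for a moment while it holds something.
It also fails if it takes over 210 s, if anything falls off the work surface, if the arm or the gripper's body presses on something with over 40 N, if the wrist force passes 120 N, or if a joint passes its speed limit or range.

## Working session

There is one attempt and no reset: what is moved stays moved. The work goes in short steps, each a Python script; the robot and the scene stay as the last script left them, time stands still between calls to the robot, and variables do not carry over. Pictures are saved under pics/ and viewed, on a budget of 14 in all, crops included, one or two more only if the job needs it, and the job is handed in when it is done.

```bash
ls; mkdir -p pics; cat > h.py <<'E'
import numpy as np, cv2
from cell import robot, grip, kin, viewer
from scipy.spatial.transform import Rotation as R
def save(cam,name):
    im=viewer.read_camera(cam); cv2.imwrite('pics/'+name,im[:,:,::-1]); return im
def world(at,info): return np.array(info['R']).T@(np.array(at)-np.array(info['t']))
def find(names,cam):
    for n in names:
        info=viewer.camera_info(cam)
        for d in viewer.pinpoint(n,cam):
            print(n,round(d['confidence'],2),world(d['at'],info).round(0))
E
python3 - <<'E'
from h import *
a=save('top','top0.png'); find(['model0','pad0','hub','post','lock_grip','iso_grip','jar','dish','spatula'],'top')
b=save('scene','scene0.png'); find(['model0','pad0','hub','post','lock_grip','iso_grip','jar'],'scene')
o=robot.observe(); print(o['t'],o['tcp_rot'],o['contact_force'])
i=viewer.camera_info('top');print(i)
E
```

```text
pics
model0 0.93 [817. 199.  -0.]
model0 0.89 [580. 366.  -2.]
model0 0.88 [447. 239.  -3.]
model0 0.69 [466. 372.   0.]
model0 0.57 [574. 226.  -3.]
model0 0.56 [665. 173.  -5.]
pad0 0.91 [546. -29.  32.]
pad0 0.82 [498. -88.  39.]
pad0 0.59 [627. -36.  36.]
pad0 0.58 [671. -99.  39.]
hub 0.95 [ 582. -118.   37.]
post 0.97 [ 474. -186.   64.]
post 0.16 [525. 295.  -2.]
lock_grip 0.93 [ 483. -292.   73.]
iso_grip 0.95 [ 513. -424.   87.]
iso_grip 0.6 [ 472. -188.   57.]
jar 0.45 [529. 294.  -4.]
jar 0.35 [ 316. -311.   -1.]
dish 0.65 [701. 290.  -3.]
spatula 0.82 [ 318. -311.    1.]
spatula 0.44 [ 481. -292.   74.]
model0 0.85 [446. 237.   0.]
model0 0.79 [466. 375.  -2.]
model0 0.75 [578. 374.  -1.]
model0 0.72 [815. 208.   0.]
model0 0.64 [570. 231.  -4.]
model0 0.61 [664. 175.   2.]
pad0 0.73 [672. -97.  38.]
pad0 0.56 [546. -30.  37.]
hub 0.64 [ 576. -119.   33.]
post 0.81 [ 469. -180.   66.]
post 0.56 [466. 376.  -1.]
lock_grip 0.84 [ 480. -293.   75.]
iso_grip 0.53 [ 515. -424.   87.]
jar 0.68 [621. -32.  36.]
jar 0.56 [527. 302.  -0.]
0.9 [ 0.33404445  1.5448137  -0.33397024] [-0.40904134  0.09157333 -0.48558358]
{'camera_matrix': array([[461.34357828,   0.        , 280.09411064],
       [  0.        , 461.34357828, 213.08015859],
       [  0.        ,   0.        ,   1.        ]]), 'R': array([[ 0.00995489, -0.99987757,  0.01207251],
       [-0.99424201, -0.01118554, -0.10657254],
       [ 0.10669453, -0.01094208, -0.99423164]]), 't': array([ -45.44139124,  579.16609245, 1063.06269512])}
```

```bash
python3 -c "
import cv2
for n in ['top0','scene0']:
    im=cv2.imread(f'pics/{n}.png'); cv2.imwrite(f'pics/{n}b.png',cv2.resize(im,(800,600)))"
```

```text
(no output)
```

View pics/top0b.png

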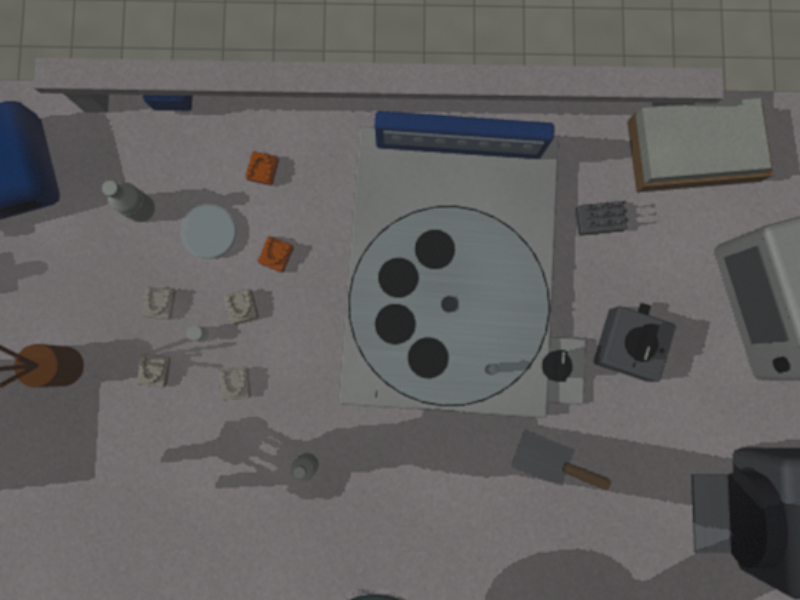

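View pics/scene0b.png

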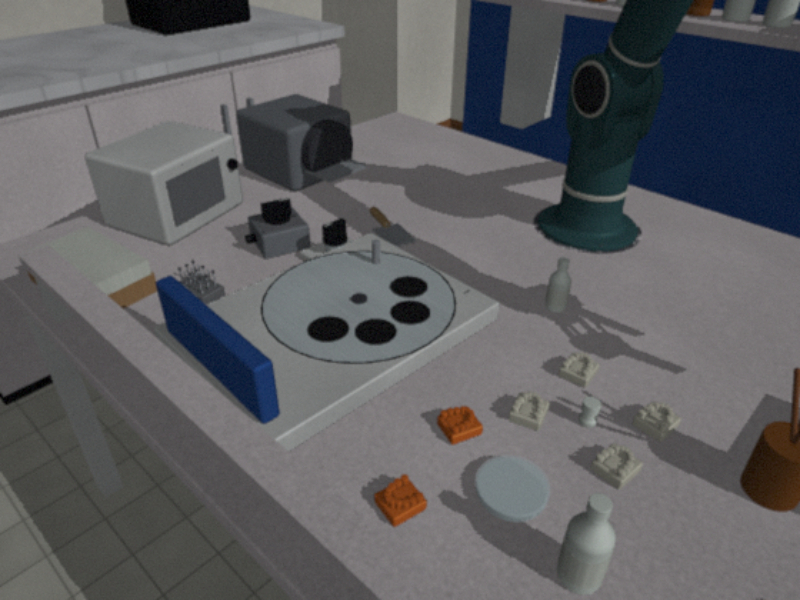

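The four off-white models are in image rows 285–400 at columns 140–255, with the jar at (195,332). Both orange look-alikes sit nearer the lamp. Pads face +y, the post is at (491,369), the lock at (557,365) and the isolator at (642,343). Next I'll look at the isolator and lock from close up.

```bash
cat >> h.py <<'E'
def rot(a):
    x=np.array([0,0,-1.]);y=np.array([np.cos(a),np.sin(a),0]);return R.from_matrix(np.stack([x,y,np.cross(x,y)],1)).as_rotvec()
def ang():
    y=R.from_rotvec(robot.observe()['tcp_rot']).as_matrix()[:,1];return np.arctan2(y[1],y[0])
def px2w(u,v,info,z):
    K=np.array(info['camera_matrix']);d=np.array(info['R']).T@np.linalg.inv(K)@[u,v,1];c=-np.array(info['R']).T@np.array(info['t'])
    return c+d*(z-c[2])/d[2]
def ortho(im,info,c,z,size=160,s=3):
    """top-down rectified view at height z: image up=+x, left=+y, s px/mm"""
    n=int(size*s); P=[]
    for (i,j) in [(0,0),(n,0),(n,n),(0,n)]:
        X=np.array([c[0]+size/2-j/s,c[1]+size/2-i/s,z]); q=np.array(info['camera_matrix'])@(np.array(info['R'])@X+info['t']);P.append(q[:2]/q[2])
    M=cv2.getPerspectiveTransform(np.float32(P),np.float32([(0,0),(n,0),(n,n),(0,n)]))
    return cv2.warpPerspective(im,M,(n,n))
E
python3 - <<'E'
from h import *
print(ang())
for a in np.arange(-3.1,3.2,0.4):
    q=kin.ik([514,-424,300],rot(a)); q2=kin.ik([514,300,250],rot(a)); q3=kin.ik([514,-10,150],rot(a))
    print(round(a,2),*[None if x is None else np.round(x,2)[[0,4,5,6]] for x in (q,q2,q3)])
E
```

```text
1.1449388257593078
-3.1 [-0.14 -0.75  1.46 -1.87] [-0.37  0.11  1.1   2.51] [-1.01 -0.81  1.08 -2.36]
-2.7 [-0.14 -0.75  1.46 -1.47] [-0.31  0.14  1.11  2.88] [-1.01 -0.81  1.08 -1.96]
-2.3 [-0.06 -0.57  1.36 -1.2 ] [-1.48 -0.7   1.29 -2.25] [-1.01 -0.81  1.08 -1.56]
-1.9 [ 0.05 -0.42  1.3  -0.92] [-1.12 -0.27  1.11 -2.24] [-0.72 -0.4   0.87 -1.56]
-1.5 [ 0.04 -0.43  1.3  -0.51] [-1.06 -0.24  1.11 -1.87] [-0.67 -0.36  0.86 -1.2 ]
-1.1 [ 0.03 -0.44  1.31 -0.1 ] [-1.01 -0.21  1.1  -1.5 ] [-0.6  -0.31  0.85 -0.85]
-0.7 [ 0.02 -0.46  1.31  0.31] [-0.95 -0.18  1.1  -1.13] [-0.56 -0.28  0.84 -0.47]
-0.3 [ 0.   -0.48  1.32  0.73] [-0.89 -0.15  1.1  -0.75] [-0.53 -0.26  0.84 -0.1 ]
0.1 [ 0.05 -0.43  1.3   1.09] [-0.83 -0.12  1.09 -0.38] [-0.49 -0.23  0.84  0.28]
0.5 [ 0.13 -0.34  1.28  1.42] [-0.77 -0.09  1.09 -0.01] [-0.45 -0.21  0.83  0.66]
0.9 [-0.05 -0.56  1.35  1.99] [-0.7  -0.06  1.09  0.37] [-0.4  -0.19  0.83  1.03]
1.3 [-0.08 -0.61  1.38  2.43] [-0.64 -0.03  1.09  0.74] [-0.36 -0.16  0.83  1.41]
1.7 [-0.08 -0.61  1.38  2.83] [-0.59 -0.    1.09  1.12] [-0.31 -0.14  0.83  1.78]
2.1 [1.21 0.46 1.35 2.4 ] [-0.53  0.02  1.1   1.49] [-0.24 -0.1   0.83  2.15]
2.5 [-0.14 -0.75  1.46 -2.55] [-0.48  0.05  1.1   1.87] [-0.16 -0.06  0.83  2.51]
2.9 [-0.14 -0.75  1.46 -2.15] [-0.42  0.08  1.1   2.24] [-0.1  -0.03  0.83  2.88]
```

```bash
python3 - <<'E'
from h import *
robot.movep([480,-360,340],rot(-0.8)); print(robot.observe()['joints'].round(2) if hasattr(robot.observe()['joints'],'round') else robot.observe()['joints'])
info=viewer.camera_info('wrist'); im=save('wrist','w1.png')
find(['iso_grip','lock_grip','post','hub','spatula','pad0'],'wrist'); print(robot.observe()['t'],-info['R'].T@info['t'])
a=ortho(im,info,(514,-424),98,160,2.5); b=ortho(im,info,(482,-292),85,160,2.5)
cv2.imwrite('pics/v1.png',np.hstack([a,b])[:,:,::-1])
E
```

```text
[-0.29  0.51  1.28  1.63 -0.5   1.38  0.25]
iso_grip 0.97 [ 516. -426.   91.]
lock_grip 0.66 [ 485. -291.   76.]
post 0.85 [ 472. -181.   67.]
spatula 0.63 [ 314. -314.    2.]
pad0 0.71 [493. -79.  35.]
4.675 [ 537.30577979 -305.59676034  510.84170795]
```

View pics/v1.png

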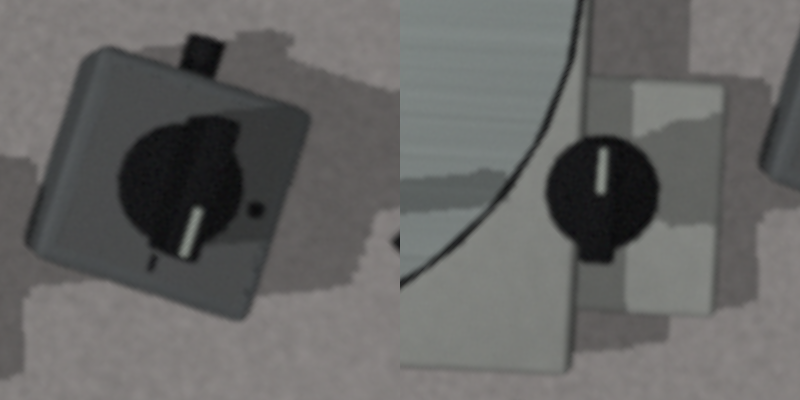

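```bash
cat >> h.py <<'E'
def white(im,info,c,z,r=30):
    s=4;o=ortho(im,info,c,z,2*r,s);g=o.min(2).astype(float)
    n=g.shape[0];yy,xx=np.mgrid[:n,:n]
    blk=(g<45).astype(np.uint8); blk=cv2.morphologyEx(blk,cv2.MORPH_CLOSE,np.ones((33,33)))
    m=((g>100)&(blk>0)).astype(np.uint8)
    k,l,st,ce=cv2.connectedComponentsWithStats(m); 
    i=1+np.argmax(st[1:,4]); ys,xs=np.where(l==i)
    X=c[0]+r-ys/s;Y=c[1]+r-xs/s;P=np.stack([X,Y],1);mu=P.mean(0);w,v=np.linalg.eigh(np.cov((P-mu).T));d=v[:,1]
    d=d*np.sign(d@(mu-np.array(c)));return mu,np.arctan2(d[1],d[0]),np.sqrt(12*w),len(ys)
def turn(p,a0,a1,step=0.2):
    for a in np.linspace(a0,a1,int(np.ceil(abs(a1-a0)/step))+1)[1:]:
        robot.servo_line(p,feed=60,rotation=rot(a))
E
python3 - <<'E'
from h import *
info=viewer.camera_info('wrist');im=viewer.read_camera('wrist')
print(white(im,info,(516,-425),98)); print(white(im,info,(483,-292),85))
E
```

```text
(array([ 501.2967853 , -420.11825488]), np.float64(2.8436923481019734), array([ 2.91084066, 18.89090594]), 871)
(array([ 493.42039295, -292.63313008]), np.float64(-0.06812388848618567), array([ 2.65873158, 17.29238825]), 738)
```

```bash
python3 - <<'E'
from h import *
c=[516.5,-425]; a0=-0.298-np.pi/2
robot.movep([*c,170],rot(a0)); print(np.round(robot.observe()['joints'],2))
robot.servo_line([*c,71],feed=80); print(robot.observe()['contact_force'])
grip(0.0,25); o=robot.observe(); print(o['grip_width'],o['contact_force'],o['wrist_torque'])
for a in np.linspace(a0,a0+1.60,9)[1:]:
    robot.servo_line([*c,71],feed=60,rotation=rot(a)); o=robot.observe(); print(round(ang(),2),np.round(o['contact_force'],1),np.round(o['wrist_torque'],2),o['t'])
print(o['grip_width'],np.round(o['joints'],2))
grip(0.5); robot.servo_line([*c,170],feed=120)
robot.movep([480,-360,340],rot(-0.8))
info=viewer.camera_info('wrist');im=save('wrist','w2.png')
print(white(im,info,(516,-425),98), robot.observe()['t'])
cv2.imwrite('pics/v2.png',ortho(im,info,c,98,160,2.5)[:,:,::-1])
E
```

```text
[-0.12  0.92  1.29  1.64 -0.92  1.31 -0.53]
[-0.57012121  0.03331597  0.60547484]
0.16376622333263552 [-0.08226914 -0.45076492  0.64032909] [ 0.00557558  0.12536698 -0.12879515]
-1.67 [-0.4 -0.1 -1.5] [-0.24  0.08 -0.04] 8.3833
-1.47 [ 0.2 -3.  -2.7] [-0.66 -0.01 -0.05] 8.7333
-1.27 [ 0.2 -4.4 -4.7] [-1.13 -0.18 -0.08] 9.0833
-1.07 [ 2.7 -5.9 -4.3] [-1.33 -0.32  0.03] 9.4333
-0.87 [ 2.  -6.5 -5.5] [-1.52 -0.41  0.04] 9.7833
-0.67 [ 2.9 -4.6 -3.8] [-1.11 -0.47  0.09] 10.1333
-0.47 [ 4.2 -5.5 -4.7] [-1.51 -0.67  0.1 ] 10.4833
-0.27 [ 4.4 -5.7 -4.7] [-1.47 -0.86 -0.6 ] 10.8333
0.16305189670928905 [ 0.06  0.83  0.89  1.69 -0.76  0.99  0.95]
(array([ 513.16179775, -442.96432584]), np.float64(-1.8823531277878764), array([ 2.89354587, 18.85778949]), 890) 13.2417
```

View pics/v2.png

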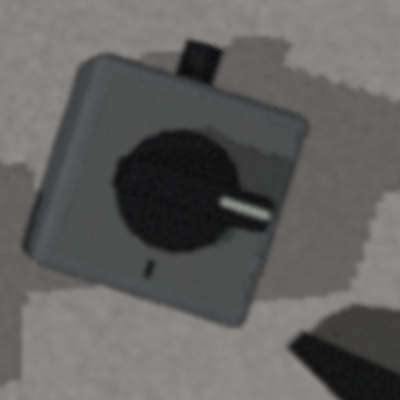

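Isolator is off: the white line at (245,208) points toward the dot side and has turned 1.56 rad. Next come the pads and the models.

```bash
cat >> h.py <<'E'
def mods(zc=9,c=(516,300),verbose=True):
    info=viewer.camera_info('wrist');im=viewer.read_camera('wrist')
    out=[]
    for d in viewer.silhouettes('model0','wrist'):
        m=d['mask'].astype(np.uint8)
        if m.sum()<150: continue
        col=im[d['mask']].mean(0)
        cs=max(cv2.findContours(m,cv2.RETR_EXTERNAL,cv2.CHAIN_APPROX_NONE)[0],key=cv2.contourArea)[:,0,:]
        W=np.array([px2w(u,v,info,zc)[:2] for u,v in cs])
        (x,y),(w,h),an=cv2.minAreaRect(W.astype(np.float32))
        out.append((x,y,w,h,an,d['confidence'],col))
        if verbose: print('model',np.round([x,y,w,h,an,d['confidence']],2),col.round(0))
    for d in viewer.pinpoint('model0','wrist'): print('pp',round(d['confidence'],2),world(d['at'],info).round(1))
    return im,info,out
E
python3 - <<'E'
from h import *
robot.movep([582,-190,320],rot(-0.0)); 
info=viewer.camera_info('wrist');im=save('wrist','w3.png')
find(['pad0','hub','post'],'wrist')
g=im.max(2); m=(g<60).astype(np.uint8)
k,l,st,ce=cv2.connectedComponentsWithStats(m)
for i in range(1,k):
    if st[i,4]>150: print(st[i],px2w(*ce[i],info,38).round(1), info['camera_matrix'][0,0])
# models: camera lies along a+pi/2 from TCP, 79 mm
robot.movep([516,215,340],rot(0.0)); im,info,o=mods(); cv2.imwrite('pics/w4.png',im[:,:,::-1]); print(robot.observe()['t'])
A=cv2.imread('pics/w3.png');cv2.imwrite('pics/v3.png',cv2.resize(np.vstack([A,im[:,:,::-1]]),(400,600)))
E
```

```text
pad0 0.84 [622. -33.  36.]
pad0 0.82 [676. -97.  38.]
pad0 0.68 [493. -85.  39.]
pad0 0.63 [551. -26.  38.]
hub 0.93 [ 584. -115.   42.]
post 0.74 [ 470. -183.   68.]
[ 456    0  100  250 4131] [ 861.9 -120.7   38. ] 328.9640133013595
[ 229   12   53   59 2451] [547.3 -27.4  38. ] 328.9640133013595
[ 291   16   53   58 2424] [624.7 -31.7  38. ] 328.9640133013595
[156  24  26 140 212] [427.7 -83.   38. ] 328.9640133013595
[387  36  22 139 202] [ 737.2 -102.4   38. ] 328.9640133013595
[ 188   61   52   54 2196] [492.3 -81.9  38. ] 328.9640133013595
[ 328   69   51   54 2152] [673.3 -92.2  38. ] 328.9640133013595
[273 106  20  20 311] [ 581.1 -117.3   38. ] 328.9640133013595
[190 226  41  32 797] [ 472.1 -294.8   38. ] 328.9640133013595
[    0   241   560   179 43954] [ 558.7 -495.8   38. ] 328.9640133013595
model [466.61 374.94  47.48  51.3   83.73   0.96] [103. 102.  93.]
model [580.83 372.59  48.27  52.06  82.33   0.8 ] [109. 108.  99.]
model [666.57 177.42  47.96  55.81  68.41   0.79] [113.  65.  37.]
model [575.64 231.76  51.02  47.77  16.79   0.78] [114. 113. 103.]
model [445.84 237.93  52.01  47.71   6.19   0.76] [113. 112. 102.]
model [8.1878e+02 2.0405e+02 4.7290e+01 6.3330e+01 7.6920e+01 6.6000e-01] [106.  61.  35.]
pp 0.95 [467.5 371.4   1.9]
pp 0.84 [815.1 204.4  -1.1]
pp 0.77 [574.6 233.5   4.8]
pp 0.75 [ 4.443e+02  2.366e+02 -4.000e-01]
pp 0.74 [668.3 176.3  -2.5]
pp 0.57 [581.1 369.3   2.9]
15.925
```

View pics/v3.png

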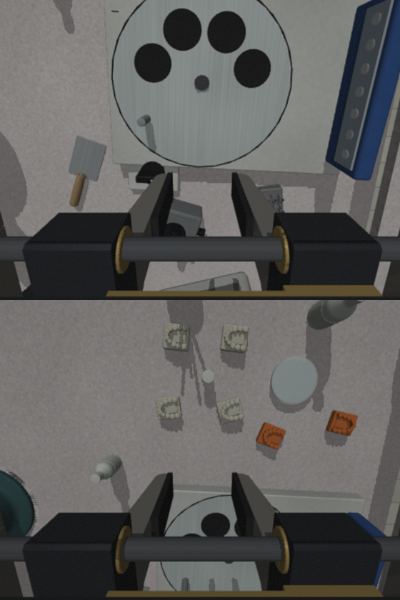

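```bash
cat >> h.py <<'E'
HUB=np.array([581.1,-116.7]);PHI=np.deg2rad(86.75)
TH=PHI+np.deg2rad([-71.7,-23.9,23.9,71.7]); PADS=[HUB+95*np.array([np.cos(t),np.sin(t)]) for t in TH]
def best(p,a):
    c=[]
    for s in (a,a+np.pi,a-np.pi):
        if abs(s)>np.pi+.1: continue
        q=kin.ik(p,rot(s))
        if q is not None: c.append((abs(q[6]),s))
    return min(c)[1]
def look(xy,z=200,a=np.pi/2):
    robot.movep([xy[0]-79*np.cos(a+np.pi/2),xy[1]-79*np.sin(a+np.pi/2),z],rot(a))
def nearest(o,xy):
    o=[m for m in o if np.hypot(m[0]-xy[0],m[1]-xy[1])<60 and m[6][0]-m[6][2]<30]
    return min(o,key=lambda m:np.hypot(m[0]-xy[0],m[1]-xy[1]))
def pickplace(xy,k):
    look(xy); im,info,o=mods(verbose=False); m=nearest(o,xy); print('found',np.round(m[:5],1))
    ax=[m[0],m[1]]; jaw=np.deg2rad(m[4] if m[2]<m[3] else m[4]+90)   # short side direction
    jaw=(jaw)%np.pi
    a=best([*ax,60],jaw); grip(0.8)
    robot.movep([*ax,90],rot(a)); robot.servo_line([*ax,4],feed=80)
    grip(0.0,30); w0=robot.observe()['grip_width']; print('w',w0, w0*92)
    robot.servo_line([*ax,180],feed=150); w1=robot.observe()['grip_width']
    if w1<w0-.03: print('LOST',w1);return
    p=PADS[k]; a=best([*p,60],TH[k]%np.pi)
    robot.movep([*p,150],rot(a)); print('w',robot.observe()['grip_width'])
    robot.servo_line([*p,52],feed=100); z=52;f0=robot.observe()['contact_force'][2]
    while z>40.5:
        z-=1; robot.servo_line([*p,z],feed=30); f=robot.observe()['contact_force'][2]
        if f-f0>2: break
    print('z',z,f0,f,robot.observe()['grip_width'])
    grip(0.68); robot.servo_line([*p,150],feed=120); print('t',robot.observe()['t'],'j7',robot.observe()['joints'][6])
E
python3 - <<'E'
from h import *
print(np.round(PADS,1)); pickplace((575,232),0)
E
```

```text
[[672.8 -92. ]
 [624.5 -32.2]
 [547.6 -27.8]
 [492.7 -81.8]]
pp 0.95 [814.3 200.7  -2.2]
pp 0.73 [6.674e+02 1.754e+02 4.000e-01]
pp 0.69 [575.1 228.7   0.9]
pp 0.59 [583.6 371.2   3.7]
found [575.4 231.1  51.5  47.8  17.5]
w 0.49712718492948926 45.735701013513015
w 0.49441644804920337
z 42 -2.4105303941159972 -0.3607708223629342 0.49692403263832957
t 29.8917 j7 0.8052645755440226
```

```bash
python3 - <<'E'
from h import *
pickplace((446,238),3)
pickplace((581,372),1)
E
```

```text
pp 0.82 [813.4 201.5   2. ]
pp 0.78 [465.6 372.1   1. ]
pp 0.71 [445.4 237.5   4.4]
pp 0.7 [667.1 177.8  -1.5]
pp 0.57 [613.1 387.6   3.3]
found [446.3 237.4  50.   46.8   5.4]
w 0.49857256848778364 45.868676300876096
w 0.4945695163626329
z 42 -0.6914604162612737 1.6307370935549736 0.49531063003365217
t 43.4667 j7 0.2151811299922543
pp 0.76 [ 6.674e+02  1.750e+02 -2.000e-01]
pp 0.69 [613.5 389.2   2.7]
pp 0.65 [814.9 201.8   1.7]
found [614.1 392.7  47.2  51.   84.2]
w 0.49969468062759886 45.9719106177391
w 0.49350175746856
z 41 -1.2621663219324568 6.1263771295474605 0.4949655144505606
t 56.825 j7 -1.2695927334293735
```

```bash
python3 - <<'E'
from h import *
pickplace((466,373),2)
a=np.pi
robot.movep([582,-150,330],rot(0.0))
im,info,o=mods(zc=47)
cv2.imwrite('pics/v4.png',ortho(im,info,(582,-70),38,280,2)[:,:,::-1])
print(robot.observe()['t'])
E
```

```text
pp 0.73 [6.684e+02 1.768e+02 1.000e-01]
pp 0.6 [465.  377.   -0.8]
found [466.9 373.7  48.   52.6  83.9]
w 0.4954420987550729 45.58067308546671
w 0.4946655841099076
z 41 -0.7720467242514057 8.416477235652554 0.4958306845181825
t 69.65 j7 -1.1402747716611623
model [547.99 -26.77  50.36  48.53  21.01   0.94] [113. 112. 102.]
model [626.66 -31.72  48.46  51.98  62.     0.74] [113. 112. 102.]
model [ 6.7379e+02 -9.1920e+01  4.8740e+01  5.1640e+01  1.4330e+01  6.6000e-01] [114. 114. 103.]
model [492.44 -82.24  53.18  51.06  69.98   0.63] [112. 111. 101.]
pp 0.88 [491.  -84.6  40.1]
pp 0.72 [544.1 -28.5  41.7]
pp 0.67 [625.4 -34.9  40. ]
pp 0.62 [672.6 -94.3  41.1]
71.0167
```

View pics/v4.png

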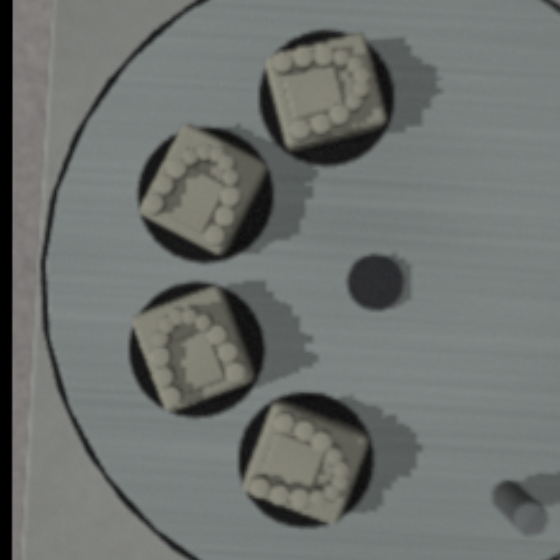

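All four models stand upright, within about 2 mm of their pad centres. Now I'll swing the carousel.

```bash
python3 - <<'E'
from h import *
p0=np.deg2rad(211.2)
P=lambda p:HUB+125*np.array([np.cos(p),np.sin(p)])
a0=p0-np.pi/2-np.pi
robot.movep([*P(p0),150],rot(a0)); print(np.round(robot.observe()['joints'],2))
grip(0.5); robot.servo_line([*P(p0),47],feed=80); o=robot.observe();print(np.round(o['contact_force'],1)); f0=np.array(o['contact_force'])
grip(0.0,20); print(robot.observe()['grip_width']*92,np.round(robot.observe()['contact_force']-f0,1))
for d in np.deg2rad(np.append(np.arange(9,91,9),91)):
    robot.servo_line([*P(p0-d),47],feed=70,rotation=rot(a0-d)); o=robot.observe()
    F=np.array(o['contact_force'])-f0; t=np.array([np.sin(p0-d),-np.cos(p0-d)]); print(round(np.rad2deg(d)),'tang',round(F[:2]@t,1),'rad',round(F[:2]@[-t[1],t[0]],1),round(o['grip_width']*92,1))
print(o['t'],np.round(o['joints'],2))
grip(0.4); robot.servo_line([*P(p0-d),170],feed=120)
robot.movep([582,-150,330],rot(0.0))
im,info,m=mods(zc=47); cv2.imwrite('pics/w5.png',im[:,:,::-1]); find(['post','hub','pad0','lock_grip'],'wrist')
cv2.imwrite('pics/v5.png',ortho(im,info,(582,-117),38,280,2)[:,:,::-1]); print(robot.observe()['t'])
E
```

```text
[ 0.15  0.31  0.18  2.01 -0.07  0.82 -0.66]
[-0.1  0.5  1.4]
15.25194611509312 [ 0.8 -1.2 -1.3]
9 tang -2.1 rad 1.3 15.5
18 tang -2.2 rad 1.8 15.3
27 tang -1.3 rad 0.0 15.9
36 tang -0.8 rad 0.9 15.6
45 tang -0.2 rad 1.2 15.5
54 tang -0.6 rad 0.3 15.1
63 tang -0.1 rad -0.6 15.4
72 tang 0.1 rad -2.0 15.4
81 tang 0.6 rad -3.9 15.5
90 tang -2.7 rad -3.2 15.7
91 tang -8.0 rad -2.7 15.3
78.8917 [-0.49  0.54  0.56  2.07 -0.46  0.66 -2.24]
model [670.47 -85.88  48.66  51.12  21.63   0.87] [118. 118. 107.]
model [ 605.32 -210.42   51.32   52.92   14.49    0.75] [119. 118. 107.]
model [ 665.35 -163.06   52.59   50.8    60.77    0.68] [119. 118. 107.]
model [ 579.92 -114.91  321.74  319.94   24.08    0.68] [114. 120. 119.]
pp 0.93 [615.7 -29.3  41.8]
pp 0.88 [ 667.4 -164.4   44.7]
pp 0.88 [ 604.8 -211.8   40.2]
pp 0.84 [671.  -86.2  35.5]
post 0.63 [512. -13.  65.]
hub 0.91 [ 581. -116.   40.]
pad0 0.98 [ 665. -160.   36.]
pad0 0.76 [ 607. -210.   36.]
lock_grip 0.7 [ 483. -291.   79.]
83.1833
```

View pics/v5.png

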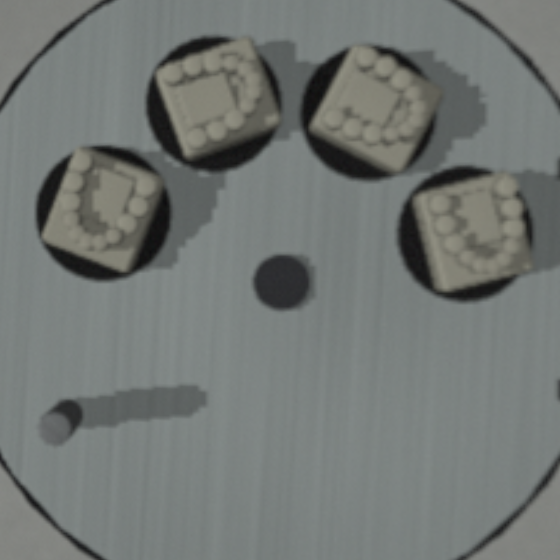

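The carousel is home: the pads face the lamp and all models are still centred. Now the lock knob, in small steps while watching torque.

```bash
python3 - <<'E'
from h import *
c=[482,-291.7,58]; w=-0.068; a0=w+np.pi/2
robot.movep([482,-291.7,150],rot(a0)); print(np.round(robot.observe()['joints'],2))
grip(0.5); robot.servo_line(c,feed=80); grip(0.0,40); o=robot.observe(); print(o['grip_width']*92,np.round(o['contact_force'],1),np.round(o['wrist_torque'],2),o['t'])
M=[];a=a0
while a0-a<2.6:
    a-=0.05; robot.servo_line(c,feed=60,rotation=rot(a)); m=[]
    for _ in range(3): robot.hold(0.02); m.append(robot.observe()['wrist_torque'][2])
    M.append(np.mean(m))
    if len(M)>8 and min(M[-2:])-np.median(M[-9:-3])>0.2: break
print(np.round(M,2)); o=robot.observe()
print('turned',a0-a,ang()-a0,o['t'],np.round(o['contact_force'],1),np.round(o['joints'],2),o['grip_width']*92)
E
```

```text
[ 0.39  0.4   0.12  1.88 -0.06  0.87  2.04]
15.192547537449807 [-0.5 -1.   1.1] [-0.01  0.03 -0.06] 86.95
[-0.05 -0.05 -0.06 -0.03 -0.03 -0.05 -0.05 -0.03 -0.05 -0.03 -0.04 -0.07
 -0.02 -0.05 -0.05 -0.05  0.04  0.25  0.25]
turned 0.9500000000000008 -0.948562093273995 92.65 [-2.7 -7.2  3.8] [ 0.21  0.55  0.35  1.95 -0.28  0.69  1.29] 15.023477811177147
```

```bash
python3 - <<'E'
from h import *
c=[482,-291.7,58]; a0=-0.068+np.pi/2; M=[]
for d in np.arange(1.0,1.69,0.085):
    robot.servo_line(c,feed=60,rotation=rot(a0-d)); robot.hold(0.02); M.append((round(d,3),round(robot.observe()['wrist_torque'][2],2)))
print(M); o=robot.observe(); print(np.round(o['contact_force'],1),o['t'])
grip(0.5); print(np.round(robot.observe()['wrist_torque'],2)); robot.servo_line([482,-291.7,170],feed=120)
robot.movep([480,-360,340],rot(-0.8))
info=viewer.camera_info('wrist');im=save('wrist','w6.png')
x=white(im,info,(483,-292),85); print(x,'turned',-0.068-x[1]); print(white(im,info,(518,-425),98))
cv2.imwrite('pics/v6.png',ortho(im,info,(483,-292),85,160,2.5)[:,:,::-1])
E
```

```text
[(np.float64(1.0), np.float64(0.28)), (np.float64(1.085), np.float64(0.18)), (np.float64(1.17), np.float64(0.13)), (np.float64(1.255), np.float64(0.18)), (np.float64(1.34), np.float64(0.16)), (np.float64(1.425), np.float64(0.12)), (np.float64(1.51), np.float64(0.11)), (np.float64(1.595), np.float64(0.13)), (np.float64(1.68), np.float64(0.19))]
[-5.8 -5.2  6.6] 95.05
[-0.07  0.04  0.  ]
(array([ 478.5987005 , -304.53929455]), np.float64(-1.7372516811056997), array([ 2.89482897, 17.18711746]), 808) turned 1.6692516811056997
(array([ 512.94551282, -443.02447552]), np.float64(-1.8862880791457783), array([ 2.79373437, 19.06692051]), 858)
```

View pics/v6.png

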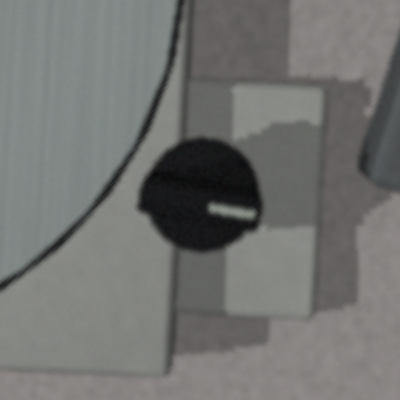

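```bash
python3 - <<'E'
from h import *
c=[482.5,-291.7,58]; a0=-1.737+np.pi/2
robot.movep([482.5,-291.7,150],rot(a0)); robot.servo_line(c,feed=80)
def r():
    m=[]
    for _ in range(5): robot.hold(0.02); o=robot.observe(); m.append([o['wrist_torque'][2],o['joint_torque'][6]])
    return np.round(np.mean(m,0),3)
b=r(); print('open',b); grip(0.0,40); print('shut',r())
for d in np.arange(0.01,0.061,0.01):
    robot.servo_line(c,feed=60,rotation=rot(a0-d)); x=r(); print(round(d,3),x,round(ang()-a0,4))
    if x[0]-b[0]>0.3: break
print(np.round(robot.observe()['joints'],2),robot.observe()['t'])
E
```

```text
open [-0.008  0.   ]
shut [-0.017  0.012]
0.01 [ 0.145 -0.153] -0.0099
0.02 [ 0.304 -0.334] -0.0192
[ 0.05  0.59  0.57  1.96 -0.46  0.73  0.71] 101.1
```

Tightness confirmed: torque rises 0.3 N m in 0.02 rad with no free play. The nip is about 0.82 rad beyond onset. Isolator back on next.

```bash
python3 - <<'E'
from h import *
c0=[482.5,-291.7,58]
robot.servo_line(c0,feed=60,rotation=rot(-1.737+np.pi/2)); grip(0.5); robot.servo_line([482.5,-291.7,170],feed=120)
c=[517.8,-425.7]; a0=-1.884+np.pi/2
robot.movep([*c,170],rot(a0)); robot.servo_line([*c,71],feed=80); grip(0.0,25); print(robot.observe()['grip_width']*92)
for a in np.linspace(a0,a0-1.60,9)[1:]:
    robot.servo_line([*c,71],feed=60,rotation=rot(a)); o=robot.observe(); print(round(ang(),2),np.round(o['contact_force'],1),round(o['wrist_torque'][2],2))
grip(0.5); robot.servo_line([*c,170],feed=120)
robot.movep([480,-360,340],rot(-0.8))
info=viewer.camera_info('wrist');im=save('wrist','w7.png')
print('iso',white(im,info,(518,-425),98)); print('lock',white(im,info,(483,-292),85))
A=ortho(im,info,(500,-360),90,260,2.2)
robot.movep([582,-150,330],rot(0.0)); im,info,m=mods(zc=47); save('top','top9.png'); print(robot.observe()['t'])
find(['post','jar','dish','spatula'],'top')
B=ortho(im,info,(582,-117),38,260,2.2)
cv2.imwrite('pics/v7.png',cv2.resize(np.hstack([A,B])[:,:,::-1],(800,400)))
E
```

```text
14.459102732733388
-0.51 [0.3 0.6 1.7] 0.07
-0.71 [-1.4  0.4  3. ] 0.03
-0.91 [-1.5  1.1  3.5] 0.01
-1.11 [-1.9  1.8  4. ] -0.03
-1.31 [-2.5  1.8  3.9] -0.04
-1.51 [-1.1  2.4  5.7] -0.07
-1.71 [-1.9  3.   4.9] -0.17
-1.91 [-2.1  2.8  7. ] 0.51
iso (array([ 501.49835165, -420.28818681]), np.float64(2.8275178061811244), array([ 2.97446997, 18.835763  ]), 910)
lock (array([ 478.66300475, -304.44774347]), np.float64(-1.7347106272195996), array([ 2.99894307, 17.51948201]), 842)
model [616.63 -28.95  47.81  54.05  68.97   0.89] [113. 112. 102.]
model [ 665.17 -162.89   50.71   50.23   62.53    0.88] [119. 118. 107.]
model [ 605.26 -210.88   52.38   51.74   14.2     0.78] [117. 117. 106.]
model [670.91 -84.96  48.6   52.09  21.21   0.77] [115. 115. 104.]
pp 0.87 [ 608.2 -211.9   40.5]
pp 0.8 [668.3 -84.6  35.8]
pp 0.58 [615.6 -28.7  40.5]
pp 0.55 [ 665.4 -165.8   41.3]
111.9833
post 0.68 [513. -14.  63.]
jar 0.43 [528. 298.  -2.]
dish 0.74 [701. 294.  -4.]
spatula 0.61 [ 317. -311.   -3.]
spatula 0.39 [ 583. -122.   40.]
spatula 0.17 [514. -15.  63.]
```

View pics/v7.png

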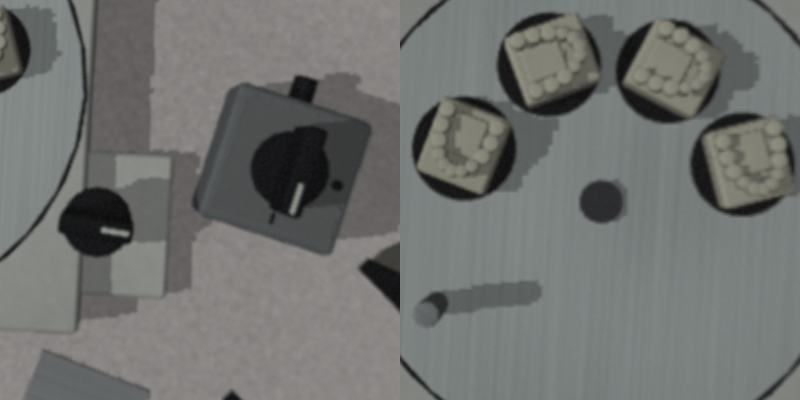

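View pics/top9.png

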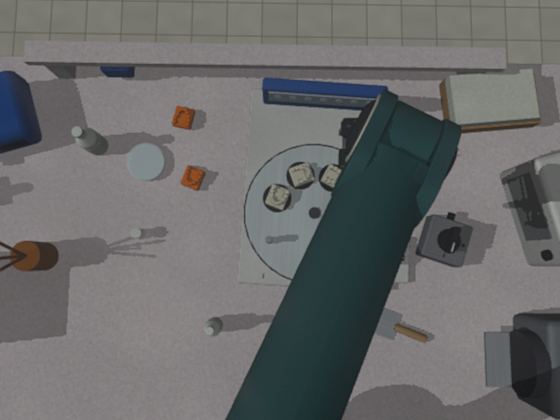

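The isolator's white line at (296,197) points to the bar mark again. All four models are on their pads facing the lamp, and the jar, dish and spatula haven't moved. Handing in.

```bash
python3 -c "
from h import *
robot.job_done()"
```

```text
the job is handed in; nothing more can be done
```

The job is done in the order asked and handed in at about 112 s; no verdict was reported.

- **Isolator off:** I turned it counter-clockwise. The camera showed 1.56 rad of turn and it clicked home.
- **Models:** All four off-white models stand upright on their own pads, within about 2 mm of the centres by the camera. One was knocked aside during the run, and I found it again before picking it up. The last picture still shows all four in place.
- **Carousel:** I swung it a quarter turn clockwise until it met the stop, and the pads face the lamp. The post was found where it should be, at about (513, −14).
- **Locking knob:** It went tight after about 0.85 rad of turning and stands at 1.67 rad, so about 0.82 rad past tight against the 0.785 asked. The onset is known only to about 0.03 rad. Torque readings past the onset were lower than expected (0.1 to 0.3 N m against 0.4). I gripped the knob again, and torque rose by 0.3 N m in 0.02 rad with no free play, so it is tight.
- **Isolator on:** I turned it back on last. The white line points at the bar mark, 0.016 rad from its starting angle.
- **Other things on the bench:** The jar, dish and spatula read within 4 mm of their first positions, which is the accuracy of the reading. I did not touch the orange look-alikes, and the last picture shows them apparently in place.

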